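Dial open the gauge box on the assembly bench

TASK

Unlock the grey gauge box with its crank dial: turn clockwise, passing 4 o'clock twice and stopping on it the third time; turn back anticlockwise, passing 2 o'clock once and stopping on it the second time; then turn gently clockwise, by feel, until the dial stops dead (somewhere between 6 and 11 o'clock). Then slide the steel shutter fully open and let go. Do not force the dial or the shutter, and leave the things lying around where they are.

Things in the scene. Friction and masses are not known exactly. Their poses are not given: they have to be found in the camera images.
- lockbox: grey steel box bolted to the bench, 200 (x) by 250 (y) by 75 mm high; origin at the centre of its underside. Its +x is 12 o'clock of the dial (roughly away from the robot), its -y is 3 o'clock. On its top: the dial at x -20, y +60 mm; the shutter at y -60 mm in two guides that rise 7 mm above the top. Its yaw varies by up to 20 degrees.
- dial_axis (a point): on the dial's upright axis, at the top of the dial disc, 85 mm above the bench. Bright steel disc 86 mm across inside a white ring with 12 black hour ticks (the widest, longest one is 12 o'clock), hours clockwise as seen from above. The hour at which the crank pin stands is the dial's reading.
- pin_mid (a point): the middle of the crank pin: an upright black sleeve 16 mm across and 40 mm high that spins freely on its stud, 34 mm from the dial's axis, its foot 88.5 mm and its top 128.5 mm above the bench (this point is at 108.5 mm). Carry it round the axis to turn the dial; turning takes 2 to 6 N at the pin.
- dial (a joint): clockwise angle of the dial in rad, 0 at 12 o'clock, 0.524 per hour; counts on over full turns, no end stops. Starts between 11 and 3 o'clock. Inside is a wheel pack with lost motion: the first two stops must each be right to 6 degrees (0.1 rad), and a clear overshoot cannot be taken back. A faint click may be felt once a turn.
- tab (a point): the bolt's witness tab: a steel tab 7 by 6 mm that stands 5 mm out of a dark slot in the box's top, between dial and shutter. In the box's frame its y is -12.5 mm while locked (a click moves it up to 2 mm) and -2.5 mm (10 mm towards the dial) when the lock has opened. Look only.
- shutter (a joint): travel of the shutter in m, 0 shut to 0.060 fully open at its end stop; it slides along the box's +x, takes 2.5 to 4 N and stays where it is left. While locked it is blocked after 1 mm.
- handle (a point): middle of the shutter's upright handle bar: black, 10 mm thick along the box's x, 44 mm long along its y, its foot 80 mm and its top 112 mm above the bench (this point is at 96 mm). The shutter is a bright steel plate 76 by 76 mm, 5 mm proud of the box's top.
- tape: loose yellow tape roll, 48 mm across, 16 mm high, lying on the box behind the dial; leave it
- fitting: loose white plastic fitting, 26 mm across, 28 mm high, standing on the box's rear half; leave it
- carton: cardboard carton 130 by 100 by 70 mm left of the box; leave it
- driver: screwdriver lying right of the box; leave it
- jar: jar 60 mm across, 80 mm high, beyond the box; leave it
- cap: white plastic cap 36 mm across, 26 mm high, in front of the box on the right; leave it
- brush: brush lying beyond the box; leave it
- bolt: the lock's sprung bolt, hidden in the box but for its tab (origin at the box's top face, x -20 mm, y 0 locked, +10 mm unlocked). In the third leg it falls in and stops the dial dead, at a reading that differs from lock to lock, between 3.3 and 5.7 rad (6 to 11 o'clock); short of that point the lock stays shut. Over 20 N on it (about 25 N at the crank pin) damages the lock.

How it is judged:
By the outcome, as a careful person would: the job done as asked, in the order asked, and still so for the second after the job is handed in, with the robot touching nothing.
It also fails if it takes over 72 s, if anything falls off the work surface, if the arm or the gripper's body presses on something with over 40 N, if the wrist force passes 120 N, or if a joint passes its speed limit or range.

ROBOT

A 6-joint arm with a two-finger parallel gripper is mounted at the origin on the work surface. World frame = base frame: x ahead of the robot, y to its left, z up, the work surface at z = 0. Lengths are in mm, angles in rad, forces in N, time in s.
With the tool pointing down it reaches from about 275 to 1000 mm from the base axis. Payload 8.4 kg.
Tool frame: the origin (TCP) lies at the centre of the arm's flange, where the gripper is bolted on; the fingertips stand 173 mm ahead of it and the grasp point (between the pads) lies 155 mm ahead of it; z points along the fingers, y is the direction in which the jaws open and shut (so a half turn about z gives the same grasp; the last joint's range is limited). The gripper opens to 85 mm and grips with 20 to 120 N. Pads are 22 mm wide; open, the fingers measure 114 mm over their backs; the gripper's body (76 mm by 85 mm) begins 54 mm behind the grasp point. The pads swing forward as they close: fully open they stand 13 mm farther back than shut.
Start: joints at [1.266, 0.353, 1.633, -0, 1.155, -0.002], TCP at [186.37, 596.57, 404.681] pointing down, gripper open.
Joint ranges: [-2.63, 2.63], [-0.92, 2.1], [0.06, 2.66], [-1.3, 4.44], [0, 2.69], [-3.02, 3.02]. Speed limits (rad/s): [2.22, 2.22, 2.79, 3.14, 3.14, 3.14].

INTERFACE

Orientations are given as [roll, pitch, yaw] about the fixed x, y, z axes, in that order (R = Rz(yaw) Ry(pitch) Rx(roll)).
In Python, from rig import sense, grab_frame, camera_model, sign_off gives the robot as it stands. The module is installed in compiled form; this text tells all that it offers.
- The arm moves only by the tool step_arm, never from a script. Its argument "commands" is a list of rows, each a list of 3 entries, a list of its own where there are three numbers: the shift along the tool's x, y, z in mm, then the turn about the tool's z in rad, then the opening, from 0 (shut) to 1 (fully open). A call has 1 to 20 rows; each row shifts and turns the pose as measured when the row begins, along the tool's axes as they then stand; what a row does not reach is not made up. A row lasts 1/8 s, in which the tool goes at most 62.5 mm and 10.7 degrees, less where a joint would pass 70% of its speed; a pose out of reach is approached as far as the arm can. A call with a gripper value outside its range is refused whole. The fingers move at their own pace and stop on an object; "force" is the grip in N (left out, the last holds). Time passes only in rows, so rows that do not move let the fingers close. It gives the time, the measured TCP pose, the force and the opening at its end, in the units of the state.
- sense(): the state, without advancing time (a new reading comes with each control period).
- grab_frame(name): name is "scene" or "top"; returns the picture (384x512x3 uint8, blue, green, red); there is no depth.
- camera_model(name): a dict with "fx", "fy", "cx", "cy" (pixels), "dist" ([k1, k2, p1, p2, k3] as OpenCV has them; the pictures are not rectified), "R" (3x3) and "t" (3): a world point X has camera coordinates R X + t. Camera axes: x right, y down, z forward; pixel columns grow to the right and rows downward; lengths in mm; the calibration is good to about 2 mm. A picture is of the moment at which its call begins. camera_model takes no time and is no camera call.
- sign_off(): hands the job in, once; it reports no verdict.
The state is a dict: "clock": time; "qpos": joint angles; "qvel": joint speeds; "joint_efforts": joint torques, N m; "eef_pos": TCP position; "tcp_rot": TCP orientation; "contact_force": force on the tool from outside, world axes, zero at the start; "wrist_torque": the same for the moment, N m; "opening": opening from 0.0 (shut) to 1.0 (fully open).
Only numpy, scipy, OpenCV 4.12 (cv2) and the standard library are available. Lean on these libraries where they do the work, as an engineer would, in place of code of your own. Each camera call takes 0.05 s, during which the arm holds its last target. There are 200 camera calls.

## Working session

There is one attempt and no reset: what is moved stays moved. The work goes in short steps, Python scripts to look and compute and a tool call to move; the robot and the scene stay as the last step left them, time stands still between calls to the robot, and variables do not carry over. Pictures are saved under pics/ and viewed, about 8 in all and at most 12, crops included, and the job is handed in when it is done.

Besides the shell and the picture viewer there is one more tool, called after "Request:" by a JSON object that holds its "op" and its "data". step_arm: Moves the arm, as the interface text tells. Its arguments: {"type":"object","properties":{"commands":{"type":"array","items":{"type":"array"}},"force":{"type":"number"}},"required":["commands"]}

```bash
mkdir -p pics; python3 - <<'E'
from rig import *
import cv2
s=sense();print(s)
for n in("scene","top"):
    cv2.imwrite(f"pics/{n}0.png",cv2.resize(grab_frame(n),(800,600),interpolation=cv2.INTER_CUBIC))
    print(camera_model(n))
E
```

```text
{'clock': 0.0, 'qpos': array([ 1.26558152e+00,  3.53664727e-01,  1.63415542e+00, -3.64907394e-05,
        1.15518582e+00, -2.36696778e-03]), 'qvel': array([ 7.01665691e-05, -6.90364372e-05,  4.58469332e-04, -8.71626565e-04,
        6.79872327e-04,  5.84934990e-04]), 'joint_efforts': array([-2.86192881e-04, -6.05232525e+01, -3.42061615e+01,  3.63801637e-04,
        9.15698474e-03, -3.57851980e-05]), 'eef_pos': array([186.31334294, 596.33243354, 403.94204465]), 'tcp_rot': array([-3.14017927e+00,  3.00180736e-05,  2.83875959e+00]), 'contact_force': array([ 0.04449524,  0.49958093, -0.09017876]), 'wrist_torque': array([ 0.03633761,  0.04078849, -0.00803283]), 'opening': 0.9986799465912385}
{'fx': 381.86191006047665, 'fy': 381.86191006047665, 'cx': 255.88855704706896, 'cy': 187.27822135260368, 'dist': array([-0.09742924,  0.        ,  0.        ,  0.        ,  0.        ]), 'R': array([[ 0.4357308 ,  0.89995433, -0.01486151],
       [ 0.54025628, -0.27471073, -0.79539749],
       [-0.71990403,  0.33855016, -0.60590591]]), 't': array([-257.69035719, -246.18987966, 1682.13030998])}
{'fx': 382.3057517657326, 'fy': 382.3057517657326, 'cx': 255.3512958258298, 'cy': 194.02654921784296, 'dist': array([0.03470625, 0.        , 0.        , 0.        , 0.        ]), 'R': array([[ 0.01771636, -0.99960026, -0.02203317],
       [-0.99574961, -0.01564752, -0.09076267],
       [ 0.09038162,  0.0235475 , -0.99562878]]), 't': array([ -4.38914567, 584.92972008, 953.49654307])}
```

View pics/top0.png

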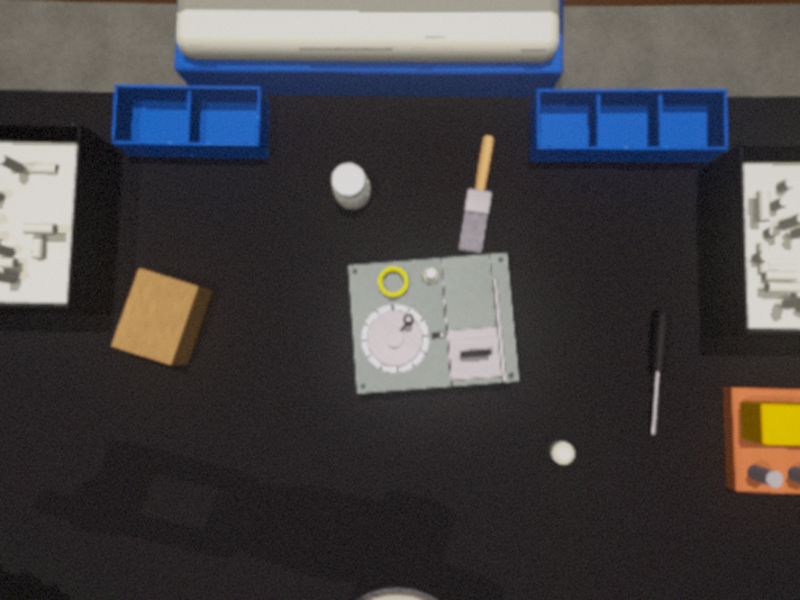

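View pics/scene0.png

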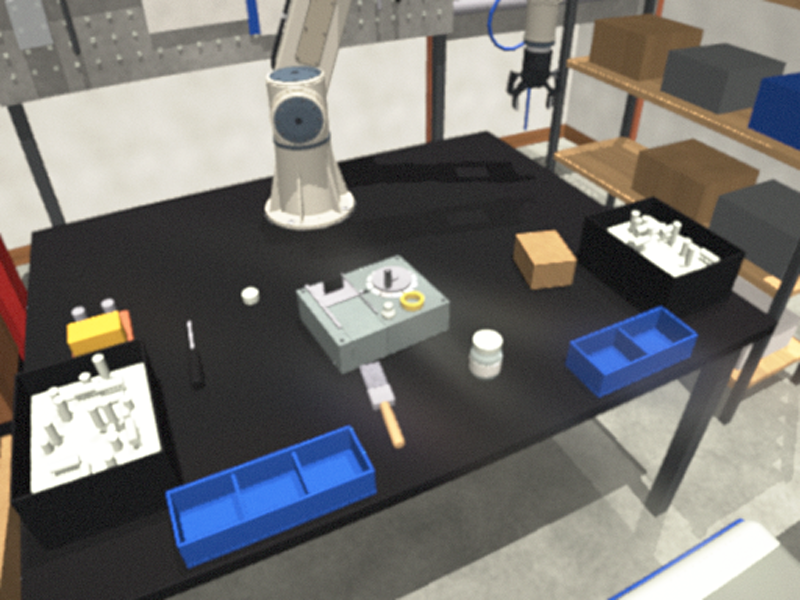

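Top view: box corners are around (348,264), (507,253), (519,382), (358,393) at 800-scale. The dial is at (395,338), the pin near (407,320) and the handle at (476,353). I'll take an enlarged crop.

```bash
python3 - <<'E'
from rig import *
import cv2,numpy as np
im=np.mean([grab_frame("top") for _ in range(4)],axis=0).astype('uint8')
c=im[155:255,215:345]
cv2.imwrite("pics/c1.png",cv2.resize(c,None,fx=6,fy=6,interpolation=cv2.INTER_CUBIC))
E
```

```text
(no output)
```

View pics/c1.png

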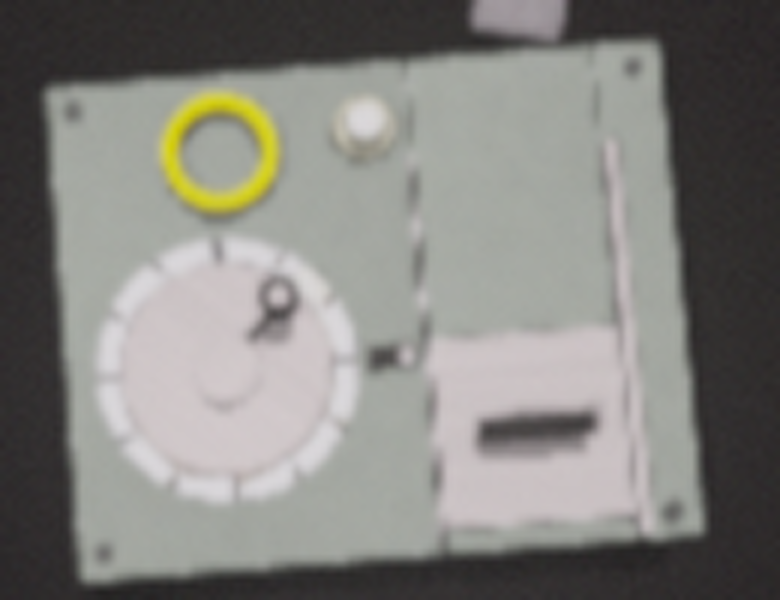

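The crop shows the box top corners at TL(44,89), TR(660,40), BR(704,537) and BL(82,582). The dial ring centre is about (228,368), the 12 o'clock tick (218,248), the pin top (279,297), the handle top (537,424) and the tab (406,356).

```bash
cat > h.py <<'E'
from rig import *
import cv2,numpy as np
from scipy.optimize import least_squares
M=camera_model("top")
K=np.array([[M['fx'],0,M['cx']],[0,M['fy'],M['cy']],[0,0,1]])
def proj(P): return cv2.projectPoints(np.array(P,float).reshape(-1,3),cv2.Rodrigues(M['R'])[0],M['t'],K,M['dist'])[0][:,0]
def unproj(uv,z):
    n=cv2.undistortPoints(np.array(uv,float).reshape(-1,1,2),K,M['dist'])[:,0]
    d=np.c_[n,np.ones(len(n))]@M['R']; C=-M['R'].T@M['t']
    return C+d*((z-C[2])/d[:,2])[:,None]
def crop(p,o=(215,155),f=6): return (np.array(p,float)+.5)/f-.5+np.array(o)
def w(p,b,z):
    c,s=np.cos(b[2]),np.sin(b[2]);p=np.atleast_2d(p)
    return np.c_[b[0]+c*p[:,0]-s*p[:,1],b[1]+s*p[:,0]+c*p[:,1],np.full(len(p),z)]
def inv(P,b):
    c,s=np.cos(b[2]),np.sin(b[2]);d=P[:,:2]-b[:2];return np.c_[c*d[:,0]+s*d[:,1],-s*d[:,0]+c*d[:,1]]
E
python3 - <<'E'
from h import *
px=crop([(44,89),(660,40),(704,537),(82,582)])
L=[(100,125),(100,-125),(-100,-125),(-100,125)]
r=least_squares(lambda b:(proj(w(L,b,75))-px).ravel(),[500,0,0]);b=r.x
print(b,r.fun*6)
def q(p,z):
    P=unproj(crop([p]),z);return P.round(1),inv(P,b).round(1)
for n,p,z in(("dial",(228,368),80),("12",(218,248),79),("pin",(279,297),128.5),("handle",(537,424),112),("tab",(406,356),80),("tape",(221,152),91),("fit",(365,118),103)):print(n,*q(p,z))
D=w([-20,60],b,0)[0];print("axis",D,"handle",w([-80,-60],b,0))
P=inv(unproj(crop([(279,297)]),128.5),b)[0]-[-20,60];print("pin ang cw",np.arctan2(-P[1],P[0]),np.hypot(*P))
np.save("b.npy",b)
E
```

```text
[ 5.51765831e+02 -4.75489169e+01  9.34525600e-02] [ 2.8033232   0.55515467 -1.8699256   1.31621118  0.64031156 -1.74728461
 -1.52751699 -0.02322569]
dial [[527.    9.9  80. ]] [[-19.3  59.5]]
12 [[575.4  14.8  79. ]] [[29.3 59.9]]
pin [[552.8 -10.6 128.5]] [[ 4.4 36.7]]
handle [[ 506.4 -110.7  112. ]] [[-51.  -58.6]]
tab [[533.  -61.5  80. ]] [[-20.  -12.1]]
tape [[613.   13.9  91. ]] [[66.7 55.5]]
fit [[625.8 -43.2 103. ]] [[74.1 -2.5]]
axis [526.25410573  10.32294042   0.        ] handle [[ 477.71390772 -114.75243356    0.        ]]
pin ang cw 0.7606652616255117 33.738744181603295
```

Request:
{"op": "step_arm", "data": {"commands": [[[0, 0, 0], 0.168, 0.6], [[0, 0, 0], 0.168, 0.6], [[0, 0, 0], 0.168, 0.6], [[0, 0, 0], 0.168, 0.6], [[0, 0, 0], 0.168, 0.6], [[0, 0, 0], 0.168, 0.6], [[0, 0, 0], 0.168, 0.6]], "force": 60}}

```text
clock: 1.18
eef_pos: [186.3, 596.3, 403.8]
tcp_rot: [-3.141, 0.002, 1.626]
contact_force: [-0.1, 0.3, -0.4]
opening: 0.601
```

```bash
cat >> h.py <<'E'
b=np.load("b.npy") 
def go(boxx,boxy,z,yaw=np.pi/2):
    s=sense();T=np.r_[w([boxx,boxy],b,0)[0][:2],z];y=s['tcp_rot'][2];d=T-s['eef_pos']
    from scipy.spatial.transform import Rotation as R
    print("t",s['clock'],"box",inv(s['eef_pos'][None],b)[0].round(2),"z",s['eef_pos'][2].round(2),"rpy",s['tcp_rot'].round(4),"F",s['contact_force'].round(1),"op",round(s['opening'],3))
    print("tool shift",(R.from_euler('xyz',s['tcp_rot']).inv().apply(d)).round(1),"turn",round(y-(yaw+b[2]),4))
E
python3 -c "
from h import *
go(4.6,36.6,340)"
```

```text
t 1.175 box [-303.81  675.13] z 403.82 rpy [-3.1410e+00  1.5000e-03  1.6256e+00] F [-0.1  0.3 -0.4] op 0.601
tool shift [-626.   332.9   64.6] turn -0.0387
```

Request:
{"op": "step_arm", "data": {"commands": [[[-20, 10, 0], -0.039, 0.6], [[-45, 24, 4], 0, 0.6], [[-45, 24, 4], 0, 0.6], [[-45, 24, 4], 0, 0.6], [[-45, 24, 4], 0, 0.6], [[-45, 24, 4], 0, 0.6], [[-45, 24, 4], 0, 0.6], [[-45, 24, 4], 0, 0.6], [[-45, 24, 4], 0, 0.6], [[-45, 24, 4], 0, 0.6], [[-45, 24, 4], 0, 0.6], [[-45, 24, 4], 0, 0.6], [[-45, 24, 4], 0, 0.6], [[-40, 20, 4], 0, 0.6], [[-10, 5, 0], 0, 0.6], [[0, 0, 0], 0, 0.6]]}}

```text
clock: 3.18
eef_pos: [575.0, 0.7, 351.5]
tcp_rot: [3.136, -0.002, 1.664]
contact_force: [0.3, 1.1, 0.8]
opening: 0.601
```

```bash
python3 -c "
from h import *
go(4.6,36.6,300)"
```

```text
t 3.175 box [27.68 45.91] z 351.51 rpy [ 3.1363e+00 -2.5000e-03  1.6642e+00] F [0.3 1.1 0.8] op 0.601
tool shift [ -9.4 -23.4  51.4] turn -0.0
```

Request:
{"op": "step_arm", "data": {"commands": [[[-9, -23, 10], 0, 0.6], [[0, 0, 20], 0, 0.6], [[0, 0, 20], 0, 0.6], [[0, 0, 0], 0, 0.6]]}}

```text
clock: 3.68
eef_pos: [550.2, -5.8, 301.3]
tcp_rot: [3.136, -0.004, 1.668]
contact_force: [0.2, -0.1, 0.7]
opening: 0.598
```

```bash
python3 -c "
from h import *
go(4.6,36.6,269)"
```

```text
t 3.675 box [ 2.38 41.69] z 301.25 rpy [ 3.1365 -0.0037  1.6679] F [ 0.2 -0.1  0.7] op 0.598
tool shift [-5.2  2.  32.2] turn 0.0037
```

Request:
{"op": "step_arm", "data": {"commands": [[[-5, 2, 8], 0.004, 0.6], [[0, 0, 12], 0, 0.6], [[0, 0, 11], 0, 0.6], [[0, 0, 1], 0, 0.6], [[0, 0, 0], 0, 0.6]]}}

```text
clock: 4.3
eef_pos: [553.5, -9.5, 268.8]
tcp_rot: [3.134, -0.004, 1.665]
contact_force: [-0.4, -0.1, -0.3]
opening: 0.6
```

```bash
python3 - <<'E'
s=open('h.py').read()
s=s.replace('''    print("tool shift"''','''    g=s['eef_pos']+R.from_euler('xyz',s['tcp_rot']).apply([0,0,155]);gb=inv(g[None],b)[0];e=gb-[-20,60]
    print("grasp box",gb.round(2),"r",np.hypot(*e).round(2),"ang",round(np.arctan2(-e[1],e[0])%6.2832,3))
    print("tool shift"''')
open('h.py','w').write(s)
from h import *
go(4.6,36.6,269)
im=grab_frame("top")[155:255,215:345]
im2=grab_frame("scene")[150:240,180:300]
a=cv2.resize(im,None,fx=3,fy=3.0,interpolation=cv2.INTER_CUBIC);c=cv2.resize(im2,(400,300),interpolation=cv2.INTER_CUBIC)
cv2.imwrite("pics/c2.png",np.hstack([a,c]))
E
```

```text
t 4.3 box [ 5.23 37.72] z 268.83 rpy [ 3.1344 -0.0037  1.6651] F [-0.4 -0.1 -0.3] op 0.6
grasp box [ 6.35 38.3 ] r 34.14 ang 0.689
tool shift [-1.1 -0.6 -0.2] turn 0.0008
```

View pics/c2.png

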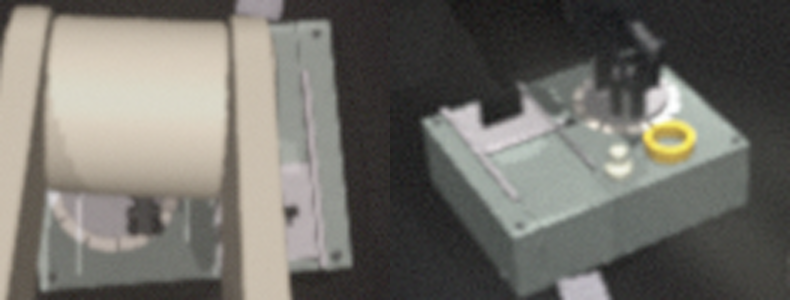

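Request:
{"op": "step_arm", "data": {"commands": [[[-1.5, -1.5, 0], 0, 0.4], [[0, 0, 0], 0, 0.1], [[0, 0, 0], 0, 0.1], [[0, 0, 0], 0, 0.1], [[0, 0, 0], 0, 0.1]], "force": 60}}

```text
clock: 5.03
eef_pos: [552.0, -11.2, 269.8]
tcp_rot: [3.133, -0.004, 1.665]
contact_force: [-0.5, 0.5, 0.4]
opening: 0.165
```

```bash
python3 -c "
from h import *
go(4.6,36.6,269)"
```

```text
t 5.025 box [ 3.65 36.2 ] z 269.77 rpy [ 3.1333 -0.0039  1.6649] F [-0.5  0.5  0.4] op 0.165
grasp box [ 4.93 36.8 ] r 34.05 ang 0.749
tool shift [0.4 0.9 0.8] turn 0.0006
```

```bash
cat >> h.py <<'E'
def rows(a0,a1,n,k=1.0,z=0):
    t=np.linspace(a0,a1,n+1)
    print("["+", ".join(f"[[{-k*34*(np.sin(q)-np.sin(p)):.1f}, {k*34*(np.cos(q)-np.cos(p)):.1f}, {z}], 0, 0.1]" for p,q in zip(t,t[1:]))+"]")
E
python3 -c "
from h import *
rows(.75,2.35,8)"
```

```text
[[[-4.5, -5.1, 0], 0, 0.1], [[-3.4, -5.9, 0], 0, 0.1], [[-2.1, -6.4, 0], 0, 0.1], [[-0.8, -6.7, 0], 0, 0.1], [[0.5, -6.8, 0], 0, 0.1], [[1.9, -6.5, 0], 0, 0.1], [[3.1, -6.0, 0], 0, 0.1], [[4.3, -5.3, 0], 0, 0.1]]
```

Request:
{"op": "step_arm", "data": {"commands": [[[-4.5, -5.1, 0], 0, 0.1], [[-3.4, -5.9, 0], 0, 0.1], [[-2.1, -6.4, 0], 0, 0.1], [[-0.8, -6.7, 0], 0, 0.1], [[0.5, -6.8, 0], 0, 0.1], [[1.9, -6.5, 0], 0, 0.1], [[3.1, -6.0, 0], 0, 0.1], [[4.3, -5.3, 0], 0, 0.1]]}}

```text
clock: 6.02
eef_pos: [502.0, -17.1, 269.8]
tcp_rot: [3.127, -0.004, 1.664]
contact_force: [5.5, 2.4, -4.4]
opening: 0.169
```

```bash
python3 -c "
from h import *
go(4.6,36.6,269)"
```

```text
t 6.025 box [-46.7   34.98] z 269.77 rpy [ 3.1274 -0.0042  1.6639] F [ 5.5  2.4 -4.4] op 0.169
grasp box [-44.5   35.63] r 34.55 ang 2.359
tool shift [ 1.6 51.3  1.5] turn -0.0003
```

```bash
python3 -c "
from h import *
rows(2.36,6.76,20)"
```

```text
[[[5.8, -4.6, 0], 0, 0.1], [[6.7, -3.3, 0], 0, 0.1], [[7.3, -1.7, 0], 0, 0.1], [[7.5, -0.1, 0], 0, 0.1], [[7.3, 1.5, 0], 0, 0.1], [[6.8, 3.1, 0], 0, 0.1], [[5.9, 4.5, 0], 0, 0.1], [[4.8, 5.7, 0], 0, 0.1], [[3.5, 6.6, 0], 0, 0.1], [[1.9, 7.2, 0], 0, 0.1], [[0.3, 7.5, 0], 0, 0.1], [[-1.3, 7.3, 0], 0, 0.1], [[-2.9, 6.9, 0], 0, 0.1], [[-4.3, 6.1, 0], 0, 0.1], [[-5.5, 5.0, 0], 0, 0.1], [[-6.5, 3.7, 0], 0, 0.1], [[-7.1, 2.2, 0], 0, 0.1], [[-7.4, 0.5, 0], 0, 0.1], [[-7.4, -1.1, 0], 0, 0.1], [[-7.0, -2.7, 0], 0, 0.1]]
```

Request:
{"op": "step_arm", "data": {"commands": [[[5.8, -4.6, 0], 0, 0.1], [[6.7, -3.3, 0], 0, 0.1], [[7.3, -1.7, 0], 0, 0.1], [[7.5, -0.1, 0], 0, 0.1], [[7.3, 1.5, 0], 0, 0.1], [[6.8, 3.1, 0], 0, 0.1], [[5.9, 4.5, 0], 0, 0.1], [[4.8, 5.7, 0], 0, 0.1], [[3.5, 6.6, 0], 0, 0.1], [[1.9, 7.2, 0], 0, 0.1], [[0.3, 7.5, 0], 0, 0.1], [[-1.3, 7.3, 0], 0, 0.1], [[-2.9, 6.9, 0], 0, 0.1], [[-4.3, 6.1, 0], 0, 0.1], [[-5.5, 5.0, 0], 0, 0.1], [[-6.5, 3.7, 0], 0, 0.1], [[-7.1, 2.2, 0], 0, 0.1], [[-7.4, 0.5, 0], 0, 0.1], [[-7.4, -1.1, 0], 0, 0.1], [[-7.0, -2.7, 0], 0, 0.1]]}}

```text
clock: 8.52
eef_pos: [556.0, -2.9, 269.8]
tcp_rot: [3.131, -0.0, 1.668]
contact_force: [-0.5, 4.4, 0.8]
opening: 0.166
```

```bash
python3 -c "
from h import *
go(4.6,36.6,269)"
```

```text
t 8.525 box [ 8.42 44.01] z 269.77 rpy [ 3.1314e+00 -4.0000e-04  1.6675e+00] F [-0.5  4.4  0.8] op 0.166
grasp box [10.   44.08] r 33.96 ang 0.488
tool shift [-7.4 -3.9  0.7] turn 0.0033
```

```bash
python3 -c "
from h import *
rows(6.77,11.17,20)"
```

```text
[[[-6.2, -4.2, 0], 0, 0.1], [[-5.1, -5.4, 0], 0, 0.1], [[-3.8, -6.4, 0], 0, 0.1], [[-2.3, -7.1, 0], 0, 0.1], [[-0.7, -7.4, 0], 0, 0.1], [[0.9, -7.4, 0], 0, 0.1], [[2.5, -7.0, 0], 0, 0.1], [[4.0, -6.3, 0], 0, 0.1], [[5.3, -5.3, 0], 0, 0.1], [[6.3, -4.0, 0], 0, 0.1], [[7.0, -2.5, 0], 0, 0.1], [[7.4, -0.9, 0], 0, 0.1], [[7.4, 0.7, 0], 0, 0.1], [[7.1, 2.3, 0], 0, 0.1], [[6.4, 3.8, 0], 0, 0.1], [[5.4, 5.1, 0], 0, 0.1], [[4.2, 6.2, 0], 0, 0.1], [[2.7, 6.9, 0], 0, 0.1], [[1.2, 7.4, 0], 0, 0.1], [[-0.5, 7.4, 0], 0, 0.1]]
```

Request:
{"op": "step_arm", "data": {"commands": [[[-6.2, -4.2, 0], 0, 0.1], [[-5.1, -5.4, 0], 0, 0.1], [[-3.8, -6.4, 0], 0, 0.1], [[-2.3, -7.1, 0], 0, 0.1], [[-0.7, -7.4, 0], 0, 0.1], [[0.9, -7.4, 0], 0, 0.1], [[2.5, -7.0, 0], 0, 0.1], [[4.0, -6.3, 0], 0, 0.1], [[5.3, -5.3, 0], 0, 0.1], [[6.3, -4.0, 0], 0, 0.1], [[7.0, -2.5, 0], 0, 0.1], [[7.4, -0.9, 0], 0, 0.1], [[7.4, 0.7, 0], 0, 0.1], [[7.1, 2.3, 0], 0, 0.1], [[6.4, 3.8, 0], 0, 0.1], [[5.4, 5.1, 0], 0, 0.1], [[4.2, 6.2, 0], 0, 0.1], [[2.7, 6.9, 0], 0, 0.1], [[1.2, 7.4, 0], 0, 0.1], [[-0.5, 7.4, 0], 0, 0.1]]}}

```text
clock: 11.02
eef_pos: [521.2, 44.3, 269.6]
tcp_rot: [3.136, 0.003, 1.669]
contact_force: [-4.7, 2.2, 7.7]
opening: 0.17
```

```bash
python3 -c "
from h import *
go(4.6,36.6,269)
a=sense()
rows(4.88+6.2832,14.4,15)"
```

```text
t 11.025 box [-21.81  94.31] z 269.61 rpy [3.1362 0.0034 1.6689] F [-4.7  2.2  7.7] op 0.17
grasp box [-20.98  93.79] r 33.81 ang 4.683
tool shift [-57.8  26.1   0.9] turn 0.0047
[[[-2.0, 7.0, 0], 0, 0.1], [[-3.5, 6.5, 0], 0, 0.1], [[-4.8, 5.6, 0], 0, 0.1], [[-5.8, 4.4, 0], 0, 0.1], [[-6.6, 3.1, 0], 0, 0.1], [[-7.2, 1.6, 0], 0, 0.1], [[-7.3, 0.0, 0], 0, 0.1], [[-7.2, -1.6, 0], 0, 0.1], [[-6.7, -3.1, 0], 0, 0.1], [[-5.8, -4.4, 0], 0, 0.1], [[-4.8, -5.6, 0], 0, 0.1], [[-3.5, -6.5, 0], 0, 0.1], [[-2.0, -7.0, 0], 0, 0.1], [[-0.4, -7.3, 0], 0, 0.1], [[1.1, -7.2, 0], 0, 0.1]]
```

```bash
python3 -c "
from h import *
rows(10.97,14.4,16)"
```

```text
[[[-0.6, 7.3, 0], 0, 0.1], [[-2.1, 7.0, 0], 0, 0.1], [[-3.6, 6.3, 0], 0, 0.1], [[-4.8, 5.4, 0], 0, 0.1], [[-5.9, 4.3, 0], 0, 0.1], [[-6.7, 2.9, 0], 0, 0.1], [[-7.1, 1.5, 0], 0, 0.1], [[-7.3, -0.1, 0], 0, 0.1], [[-7.1, -1.6, 0], 0, 0.1], [[-6.6, -3.1, 0], 0, 0.1], [[-5.8, -4.4, 0], 0, 0.1], [[-4.7, -5.6, 0], 0, 0.1], [[-3.4, -6.4, 0], 0, 0.1], [[-2.0, -7.0, 0], 0, 0.1], [[-0.4, -7.3, 0], 0, 0.1], [[1.1, -7.2, 0], 0, 0.1]]
```

Request:
{"op": "step_arm", "data": {"commands": [[[-0.6, 7.3, 0], 0, 0.1], [[-2.1, 7.0, 0], 0, 0.1], [[-3.6, 6.3, 0], 0, 0.1], [[-4.8, 5.4, 0], 0, 0.1], [[-5.9, 4.3, 0], 0, 0.1], [[-6.7, 2.9, 0], 0, 0.1], [[-7.1, 1.5, 0], 0, 0.1], [[-7.3, -0.1, 0], 0, 0.1], [[-7.1, -1.6, 0], 0, 0.1], [[-6.6, -3.1, 0], 0, 0.1], [[-5.8, -4.4, 0], 0, 0.1], [[-4.7, -5.6, 0], 0, 0.1], [[-3.4, -6.4, 0], 0, 0.1], [[-2.0, -7.0, 0], 0, 0.1], [[-0.4, -7.3, 0], 0, 0.1]]}}

```text
clock: 12.9
eef_pos: [543.9, -10.9, 270.5]
tcp_rot: [3.087, -0.007, 1.668]
contact_force: [25.7, -12.2, -23.1]
opening: 0.167
```

```bash
python3 -c "
from h import *
go(-37,30.56,269)
s=sense()"
```

```text
t 12.9 box [-4.41 37.19] z 270.45 rpy [ 3.0868 -0.0067  1.6682] F [ 25.7 -12.2 -23.1] op 0.167
grasp box [ 4.07 38.26] r 32.44 ang 0.735
tool shift [ -6.5 -32.6  -0.4] turn 0.004
```

```bash
python3 - <<'E'
from h import *
im2=grab_frame("scene")[140:240,185:295]
cv2.imwrite("pics/c3.png",cv2.resize(im2,(660,600),interpolation=cv2.INTER_CUBIC))
go(4,37,269);print(sense()['qpos'],sense()['wrist_torque'])
E
```

```text
t 12.95 box [-4.76 36.94] z 270.43 rpy [ 3.0865 -0.0061  1.6683] F [ 23.5 -14.2 -21. ] op 0.168
grasp box [ 3.77 37.92] r 32.45 ang 0.748
tool shift [0.  8.7 1.9] turn 0.0041
[-0.02739944  0.38621504  1.93784037  0.01865724  0.763682   -0.13791087] [-2.49297693 -2.94931584 -0.2230791 ]
```

View pics/c3.png

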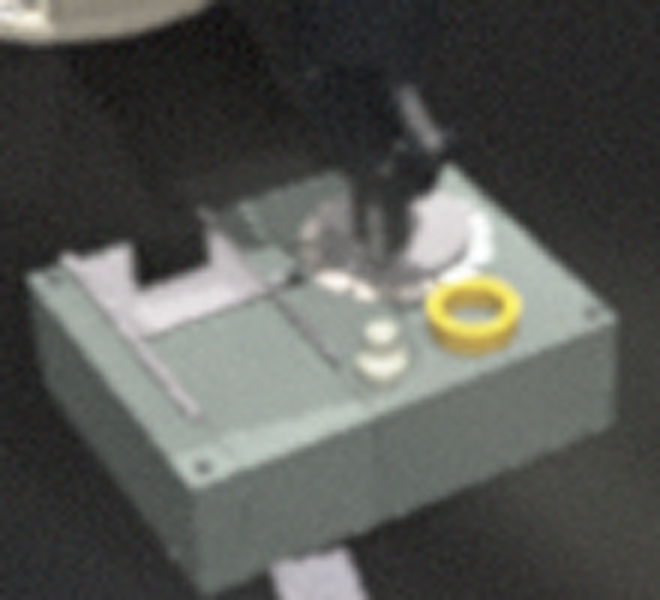

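The scene view shows the gripper tilted at the pin around 1–2 o'clock, with the tape and fitting untouched. The force is almost purely radial (27 N inward, only 3 N tangential), so the steps ran out of phase with the pin and the dial isn't blocked. I'll relax it radially.

Request:
{"op": "step_arm", "data": {"commands": [[[-2, 2.2, 0], 0, 0.1], [[-2, 2.2, 0], 0, 0.1], [[-2, 2.2, 0], 0, 0.1]]}}

```text
clock: 13.32
eef_pos: [547.2, -13.2, 269.4]
tcp_rot: [3.1, -0.014, 1.667]
contact_force: [-7.1, 7.3, 11.9]
opening: 0.167
```

```bash
cat >> h.py <<'E'
def ft():
    s=sense();F=s['contact_force'];c,q=np.cos(b[2]),np.sin(b[2]);f=np.array([c*F[0]+q*F[1],-q*F[0]+c*F[1]])
    from scipy.spatial.transform import Rotation as R
    g=s['eef_pos']+R.from_euler('xyz',s['tcp_rot']).apply([0,0,155]);e=inv(g[None],b)[0]-[-20,60];u=e/np.hypot(*e)
    print("Fradial(out)",round(f@u,1),"Ftan(cw)",round(f@np.array([u[1],-u[0]]),1))
E
python3 -c "
from h import *
go(4.6,36.6,269);ft()"
```

```text
t 13.325 box [-1.39 34.66] z 269.44 rpy [ 3.1005 -0.0136  1.6665] F [-7.1  7.3 11.9] op 0.167
grasp box [ 4.98 36.78] r 34.11 ang 0.749
tool shift [1.9 6.  0.7] turn 0.0023
Fradial(out) -10.1 Ftan(cw) -1.4
```

```bash
python3 -c "
from h import *
rows(.75,1.55,5,1.15)"
```

```text
[[[-4.2, -4.6, 0], 0, 0.1], [[-3.4, -5.2, 0], 0, 0.1], [[-2.6, -5.7, 0], 0, 0.1], [[-1.6, -6.0, 0], 0, 0.1], [[-0.6, -6.2, 0], 0, 0.1]]
```

Request:
{"op": "step_arm", "data": {"commands": [[[-4.2, -4.6, 0], 0, 0.1], [[-3.4, -5.2, 0], 0, 0.1], [[-2.6, -5.7, 0], 0, 0.1], [[-1.6, -6.0, 0], 0, 0.1], [[-0.6, -6.2, 0], 0, 0.1]]}}

```text
clock: 13.95
eef_pos: [523.9, -26.1, 269.6]
tcp_rot: [3.091, -0.013, 1.669]
contact_force: [7.3, -3.8, -2.2]
opening: 0.172
```

```bash
python3 -c "
from h import *
go(4.6,36.6,269);ft()"
```

```text
t 13.95 box [-25.73  23.92] z 269.62 rpy [ 3.0911 -0.0129  1.6687] F [ 7.3 -3.8 -2.2] op 0.172
grasp box [-17.91  25.95] r 34.11 ang 1.51
tool shift [12.5 30.3  2.3] turn 0.0045
Fradial(out) 4.9 Ftan(cw) -6.6
```

```bash
python3 -c "
from h import *
rows(1.51,1.97,4,1.1)"
```

```text
[[[-0.0, -4.3, 0], 0, 0.1], [[0.5, -4.3, 0], 0, 0.1], [[1.0, -4.2, 0], 0, 0.1], [[1.4, -4.1, 0], 0, 0.1]]
```

Request:
{"op": "step_arm", "data": {"commands": [[[0, -4.3, 0], 0, 0.1], [[0.5, -4.3, 0], 0, 0.1], [[1.0, -4.2, 0], 0, 0.1], [[1.4, -4.1, 0], 0, 0.1]]}}

```text
clock: 14.45
eef_pos: [507.9, -25.0, 269.5]
tcp_rot: [3.088, -0.01, 1.67]
contact_force: [3.9, -3.0, -0.7]
opening: 0.166
```

```bash
python3 -c "
from h import *
go(-37,30.56,269);ft()"
```

```text
t 14.45 box [-41.57  26.51] z 269.47 rpy [ 3.088  -0.0099  1.6705] F [ 3.9 -3.  -0.7] op 0.166
grasp box [-33.28  28.09] r 34.56 ang 1.965
tool shift [4.  4.6 0.8] turn 0.0062
Fradial(out) 1.7 Ftan(cw) -4.6
```

Request:
{"op": "step_arm", "data": {"commands": [[[1.0, -2.1, 0], 0, 0.1], [[1.0, -2.1, 0], 0, 0.1], [[0, 0, 0], 0, 0.1]]}}

```text
clock: 14.82
eef_pos: [503.3, -23.2, 269.4]
tcp_rot: [3.089, -0.009, 1.672]
contact_force: [1.8, -1.8, -0.0]
opening: 0.168
```

```bash
python3 -c "
from h import *
go(-37,30.56,269);ft()"
```

```text
t 14.825 box [-45.93  28.78] z 269.42 rpy [ 3.0888 -0.0088  1.6716] F [ 1.8 -1.8 -0. ] op 0.168
grasp box [-37.77  30.2 ] r 34.7 ang 2.108
tool shift [1.7 8.9 0.9] turn 0.0073
Fradial(out) 0.9 Ftan(cw) -2.4
```

```bash
python3 -c "
from h import *
rows(2.1,-.3,12,1.05)"
```

```text
[[[-3.0, 6.5, 0], 0, 0.1], [[-1.6, 6.9, 0], 0, 0.1], [[-0.2, 7.1, 0], 0, 0.1], [[1.2, 7.0, 0], 0, 0.1], [[2.6, 6.6, 0], 0, 0.1], [[3.9, 6.0, 0], 0, 0.1], [[5.0, 5.1, 0], 0, 0.1], [[5.9, 4.0, 0], 0, 0.1], [[6.6, 2.8, 0], 0, 0.1], [[7.0, 1.4, 0], 0, 0.1], [[7.1, 0.0, 0], 0, 0.1], [[7.0, -1.4, 0], 0, 0.1]]
```

Request:
{"op": "step_arm", "data": {"commands": [[[-3.0, 6.5, 0], 0, 0.1], [[-1.6, 6.9, 0], 0, 0.1], [[-0.2, 7.1, 0], 0, 0.1], [[1.2, 7.0, 0], 0, 0.1], [[2.6, 6.6, 0], 0, 0.1], [[3.9, 6.0, 0], 0, 0.1], [[5.0, 5.1, 0], 0, 0.1], [[5.9, 4.0, 0], 0, 0.1], [[6.6, 2.8, 0], 0, 0.1], [[7.0, 1.4, 0], 0, 0.1], [[7.1, 0.0, 0], 0, 0.1]]}}

```text
clock: 16.2
eef_pos: [552.2, 19.5, 269.7]
tcp_rot: [3.104, -0.011, 1.672]
contact_force: [-7.7, -5.7, 2.8]
opening: 0.164
```

```bash
python3 -c "
from h import *
go(-37,30.56,269);ft()"
```

```text
t 16.2 box [ 6.65 66.74] z 269.74 rpy [ 3.1039 -0.0106  1.6718] F [-7.7 -5.7  2.8] op 0.164
grasp box [12.47 68.43] r 33.55 ang 6.029
tool shift [-35.9 -43.9  -1.3] turn 0.0076
Fradial(out) -9.2 Ftan(cw) 2.8
```

```bash
python3 -c "
from h import *
rows(-.26,-2.9,12,1.0)"
```

```text
[[[7.0, -2.7, 0], 0, 0.1], [[6.2, -4.2, 0], 0, 0.1], [[5.1, -5.4, 0], 0, 0.1], [[3.8, -6.4, 0], 0, 0.1], [[2.4, -7.1, 0], 0, 0.1], [[0.8, -7.4, 0], 0, 0.1], [[-0.9, -7.4, 0], 0, 0.1], [[-2.5, -7.0, 0], 0, 0.1], [[-4.0, -6.3, 0], 0, 0.1], [[-5.2, -5.3, 0], 0, 0.1], [[-6.3, -4.0, 0], 0, 0.1], [[-7.0, -2.6, 0], 0, 0.1]]
```

Request:
{"op": "step_arm", "data": {"commands": [[[7.0, -2.7, 0], 0, 0.1], [[6.2, -4.2, 0], 0, 0.1], [[5.1, -5.4, 0], 0, 0.1], [[3.8, -6.4, 0], 0, 0.1], [[2.4, -7.1, 0], 0, 0.1], [[0.8, -7.4, 0], 0, 0.1], [[-0.9, -7.4, 0], 0, 0.1], [[-2.5, -7.0, 0], 0, 0.1], [[-4.0, -6.3, 0], 0, 0.1], [[-5.2, -5.3, 0], 0, 0.1], [[-6.3, -4.0, 0], 0, 0.1]]}}

```text
clock: 17.58
eef_pos: [487.9, 22.2, 269.4]
tcp_rot: [3.096, -0.01, 1.674]
contact_force: [-1.8, 3.2, 1.3]
opening: 0.169
```

```bash
python3 -c "
from h import *
go(-37,30.56,269);ft()"
```

```text
t 17.575 box [-57.09  75.36] z 269.41 rpy [ 3.0956 -0.0103  1.6742] F [-1.8  3.2  1.3] op 0.169
grasp box [-49.98  77.03] r 34.48 ang 3.658
tool shift [-45.   19.6   0.9] turn 0.0099
Fradial(out) 3.0 Ftan(cw) 2.1
```

```bash
python3 -c "
from h import *
rows(-2.63,-4.83,11,1.0)"
```

```text
[[[-6.2, -2.7, 0], 0, 0.1], [[-6.6, -1.4, 0], 0, 0.1], [[-6.8, -0.1, 0], 0, 0.1], [[-6.7, 1.3, 0], 0, 0.1], [[-6.3, 2.6, 0], 0, 0.1], [[-5.6, 3.8, 0], 0, 0.1], [[-4.8, 4.8, 0], 0, 0.1], [[-3.7, 5.7, 0], 0, 0.1], [[-2.5, 6.3, 0], 0, 0.1], [[-1.2, 6.7, 0], 0, 0.1], [[0.1, 6.8, 0], 0, 0.1]]
```

Request:
{"op": "step_arm", "data": {"commands": [[[-6.2, -2.7, 0], 0.005, 0.1], [[-6.6, -1.4, 0], 0, 0.1], [[-6.8, -0.1, 0], 0, 0.1], [[-6.7, 1.3, 0], 0, 0.1], [[-6.3, 2.6, 0], 0, 0.1], [[-5.6, 3.8, 0], 0, 0.1], [[-4.8, 4.8, 0], 0, 0.1], [[-3.7, 5.7, 0], 0, 0.1], [[-2.5, 6.3, 0], 0, 0.1], [[-1.2, 6.7, 0], 0, 0.1]]}}

```text
clock: 18.82
eef_pos: [521.0, -27.5, 269.4]
tcp_rot: [3.098, -0.016, 1.666]
contact_force: [-4.8, 8.8, 1.8]
opening: 0.165
```

```bash
python3 -c "
from h import *
go(-37,30.56,269);ft()"
```

```text
t 18.825 box [-28.72  22.8 ] z 269.38 rpy [ 3.0979 -0.0159  1.6659] F [-4.8  8.8  1.8] op 0.165
grasp box [-21.95  25.28] r 34.78 ang 1.627
tool shift [ 7.8 -8.3  0.1] turn 0.0016
Fradial(out) -9.0 Ftan(cw) 4.5
```

```bash
python3 -c "
from h import *
rows(1.63,1.18,4,1.0)"
```

```text
[[[-0.0, 3.8, 0], 0, 0.1], [[0.4, 3.8, 0], 0, 0.1], [[0.8, 3.7, 0], 0, 0.1], [[1.3, 3.6, 0], 0, 0.1]]
```

Request:
{"op": "step_arm", "data": {"commands": [[[0.2, 3.8, 0], 0, 0.1], [[0.6, 3.8, 0], 0, 0.1], [[0.9, 3.7, 0], 0, 0.1], [[1.4, 3.6, 0], 0, 0.1], [[0, 0, 0], 0, 0.1]]}}

```text
clock: 19.45
eef_pos: [535.8, -23.4, 269.6]
tcp_rot: [3.103, -0.016, 1.666]
contact_force: [-2.8, 5.0, 2.0]
opening: 0.167
```

```bash
python3 -c "
from h import *
go(-37,30.56,269);ft()"
```

```text
t 19.45 box [-13.59  25.55] z 269.56 rpy [ 3.1025 -0.0163  1.6663] F [-2.8  5.   2. ] op 0.167
grasp box [-7.54 28.08] r 34.26 ang 1.199
tool shift [  5.  -23.4  -0.3] turn 0.002
Fradial(out) -5.7 Ftan(cw) 0.3
```

Request:
{"op": "step_arm", "data": {"commands": [[[1.2, 2.3, 0], 0, 0.1], [[1.3, 2.2, 0], 0, 0.1], [[0, 0, 0], 0, 0.1]]}}

```text
clock: 19.82
eef_pos: [540.1, -20.6, 269.6]
tcp_rot: [3.103, -0.016, 1.667]
contact_force: [-2.4, 2.3, 1.6]
opening: 0.164
```

```bash
python3 -c "
from h import *
go(-37,30.56,269);ft()"
```

```text
t 19.825 box [-9.08 27.92] z 269.64 rpy [ 3.1031 -0.0156  1.6666] F [-2.4  2.3  1.6] op 0.164
grasp box [-3.12 30.36] r 34.11 ang 1.053
tool shift [  2.7 -27.9  -0.4] turn 0.0024
Fradial(out) -3.3 Ftan(cw) 0.7
```

```bash
python3 -c "
from h import *
rows(1.05,2.95,10,1.0)"
```

```text
[[[-2.7, -5.9, 0], 0, 0.1], [[-1.5, -6.3, 0], 0, 0.1], [[-0.3, -6.4, 0], 0, 0.1], [[0.9, -6.4, 0], 0, 0.1], [[2.1, -6.1, 0], 0, 0.1], [[3.2, -5.6, 0], 0, 0.1], [[4.2, -4.9, 0], 0, 0.1], [[5.1, -4.0, 0], 0, 0.1], [[5.7, -3.0, 0], 0, 0.1], [[6.2, -1.8, 0], 0, 0.1]]
```

Request:
{"op": "step_arm", "data": {"commands": [[[-2.7, -5.9, 0], 0, 0.1], [[-1.5, -6.3, 0], 0, 0.1], [[-0.3, -6.4, 0], 0, 0.1], [[0.9, -6.4, 0], 0, 0.1], [[2.1, -6.1, 0], 0, 0.1], [[3.2, -5.6, 0], 0, 0.1], [[4.2, -4.9, 0], 0, 0.1], [[5.1, -4.0, 0], 0, 0.1], [[5.7, -3.0, 0], 0, 0.1]]}}

```text
clock: 20.95
eef_pos: [488.8, -9.2, 269.3]
tcp_rot: [3.096, -0.013, 1.667]
contact_force: [0.9, -2.2, 4.2]
opening: 0.168
```

```bash
python3 -c "
from h import *
go(-37,30.56,269);ft()"
```

```text
t 20.95 box [-59.14  44.08] z 269.27 rpy [ 3.0958 -0.0126  1.6666] F [ 0.9 -2.2  4.2] op 0.168
grasp box [-52.06  46.04] r 34.96 ang 2.731
tool shift [-13.6  22.1   1.1] turn 0.0024
Fradial(out) 0.3 Ftan(cw) -2.3
```

```bash
python3 -c "
from h import *
rows(2.73,3.45,8,1.0)"
```

```text
[[[2.9, -1.1, 0], 0, 0.1], [[2.9, -0.8, 0], 0, 0.1], [[3.0, -0.6, 0], 0, 0.1], [[3.0, -0.3, 0], 0, 0.1], [[3.1, -0.0, 0], 0, 0.1], [[3.0, 0.3, 0], 0, 0.1], [[3.0, 0.5, 0], 0, 0.1], [[3.0, 0.8, 0], 0, 0.1]]
```

Request:
{"op": "step_arm", "data": {"commands": [[[2.9, -1.1, 0], 0, 0.1], [[2.9, -0.8, 0], 0, 0.1], [[3.0, -0.6, 0], 0, 0.1], [[3.0, -0.3, 0], 0, 0.1], [[3.1, 0, 0], 0, 0.1], [[3.0, 0.3, 0], 0, 0.1], [[3.0, 0.5, 0], 0, 0.1], [[3.0, 0.8, 0], 0, 0.1]]}}

```text
clock: 21.95
eef_pos: [485.5, 16.6, 269.3]
tcp_rot: [3.095, -0.013, 1.667]
contact_force: [3.5, -2.9, -1.1]
opening: 0.168
```

```bash
python3 -c "
from h import *
go(-37,30.56,269);ft()
rows(3.4,4.12,8)"
```

```text
t 21.95 box [-59.96  70.04] z 269.35 rpy [ 3.0946 -0.0126  1.6671] F [ 3.5 -2.9 -1.1] op 0.168
grasp box [-52.68  72.02] r 34.82 ang 3.494
tool shift [-39.5  22.8   0.9] turn 0.0029
Fradial(out) -4.1 Ftan(cw) -1.9
[[[2.9, 0.9, 0], 0, 0.1], [[2.8, 1.2, 0], 0, 0.1], [[2.7, 1.4, 0], 0, 0.1], [[2.6, 1.7, 0], 0, 0.1], [[2.4, 1.9, 0], 0, 0.1], [[2.2, 2.1, 0], 0, 0.1], [[2.0, 2.3, 0], 0, 0.1], [[1.8, 2.5, 0], 0, 0.1]]
```

Still free at 3.49. Continuing in the same small steps.

Request:
{"op": "step_arm", "data": {"commands": [[[2.8, 1.3, 0], 0, 0.1], [[2.7, 1.5, 0], 0, 0.1], [[2.5, 1.7, 0], 0, 0.1], [[2.4, 1.9, 0], 0, 0.1], [[2.2, 2.1, 0], 0, 0.1], [[2.0, 2.3, 0], 0, 0.1], [[1.8, 2.5, 0], 0, 0.1], [[1.5, 2.6, 0], 0, 0.1]]}}

```text
clock: 22.95
eef_pos: [499.8, 36.2, 269.5]
tcp_rot: [3.097, -0.01, 1.668]
contact_force: [1.9, -6.8, 0.6]
opening: 0.164
```

```bash
python3 -c "
from h import *
go(-37,30.56,269);ft()
rows(4.22,4.94,8)"
```

```text
t 22.95 box [-43.9   88.19] z 269.47 rpy [ 3.0974 -0.0101  1.6682] F [ 1.9 -6.8  0.6] op 0.164
grasp box [-37.06  89.78] r 34.32 ang 4.192
tool shift [-57.7   6.7   0.2] turn 0.004
Fradial(out) -6.7 Ftan(cw) -2.4
[[[1.3, 2.8, 0], 0, 0.1], [[1.1, 2.9, 0], 0, 0.1], [[0.8, 3.0, 0], 0, 0.1], [[0.5, 3.0, 0], 0, 0.1], [[0.3, 3.0, 0], 0, 0.1], [[-0.0, 3.1, 0], 0, 0.1], [[-0.3, 3.0, 0], 0, 0.1], [[-0.6, 3.0, 0], 0, 0.1]]
```

Request:
{"op": "step_arm", "data": {"commands": [[[1.2, 2.8, 0], 0, 0.1], [[1.0, 2.9, 0], 0, 0.1], [[0.7, 3.0, 0], 0, 0.1], [[0.4, 3.0, 0], 0, 0.1], [[0.2, 3.0, 0], 0, 0.1], [[-0.1, 3.0, 0], 0, 0.1], [[-0.4, 3.0, 0], 0, 0.1]]}}

```text
clock: 23.82
eef_pos: [511.8, 40.2, 269.4]
tcp_rot: [3.127, -0.009, 1.669]
contact_force: [-12.0, -2.0, 15.8]
opening: 0.167
```

```bash
python3 -c "
from h import *
go(-37,30.56,269);ft()
rows(4.82,5.54,8)"
```

```text
t 23.825 box [-31.64  91.13] z 269.42 rpy [ 3.1266 -0.0089  1.6692] F [-12.   -2.   15.8] op 0.167
grasp box [-29.32  92.52] r 33.83 ang 4.433
tool shift [-60.5  -5.7  -0.2] turn 0.005
Fradial(out) 2.5 Ftan(cw) -11.9
[[[-0.5, 3.0, 0], 0, 0.1], [[-0.7, 3.0, 0], 0, 0.1], [[-1.0, 2.9, 0], 0, 0.1], [[-1.3, 2.8, 0], 0, 0.1], [[-1.5, 2.7, 0], 0, 0.1], [[-1.7, 2.5, 0], 0, 0.1], [[-2.0, 2.4, 0], 0, 0.1], [[-2.2, 2.2, 0], 0, 0.1]]
```

Request:
{"op": "step_arm", "data": {"commands": [[[0.8, 2.8, 0], 0, 0.1], [[0.8, 2.8, 0], 0, 0.1]]}}

```text
clock: 24.08
eef_pos: [513.6, 41.2, 269.4]
tcp_rot: [3.138, -0.006, 1.671]
contact_force: [-10.9, -11.6, 14.4]
opening: 0.166
```

```bash
python3 -c "
from h import *
go(-37,30.56,269);ft()"
```

```text
t 24.075 box [-29.72  91.89] z 269.44 rpy [ 3.1379 -0.0065  1.6708] F [-10.9 -11.6  14.4] op 0.166
grasp box [-29.15  92.89] r 34.14 ang 4.441
tool shift [-61.3  -7.7   0. ] turn 0.0066
Fradial(out) -7.0 Ftan(cw) -14.3
```

Request:
{"op": "step_arm", "data": {"commands": [[[0, -1, 0], 0, 0.5], [[0, 0, 0], 0, 0.5], [[0, 0, 0], 0, 0.5], [[0, 0, -20], 0, 0.5], [[0, 0, -30], 0, 0.5], [[0, 0, -20], 0, 0.5], [[-40, -6, 0], 0, 0.5], [[-40, -6, 0], 0, 0.5], [[-40, -6, 0], 0, 0.5], [[-30, -4, 0], 0, 0.5], [[0, 0, 0], 0, 0.5]]}}

```text
clock: 25.45
eef_pos: [507.1, -112.5, 340.6]
tcp_rot: [3.132, -0.01, 1.672]
contact_force: [-0.2, 0.1, -0.3]
opening: 0.499
```

```bash
python3 - <<'E'
from h import *
go(-51,-59,263)
a=cv2.resize(grab_frame("top")[165:245,220:320],(400,320),interpolation=cv2.INTER_CUBIC)
c=cv2.resize(np.mean([grab_frame("scene") for _ in range(3)],axis=0).astype('uint8')[160:235,190:290],(400,300),interpolation=cv2.INTER_CUBIC)
cv2.imwrite("pics/c4.png",np.hstack([a,np.vstack([c,np.zeros((20,400,3),'uint8')])]))
E
```

```text
t 25.45 box [-50.56 -60.51] z 340.58 rpy [ 3.1318 -0.0097  1.6721] F [-0.2  0.1 -0.3] op 0.499
grasp box [-49.05 -59.  ] r 122.5 ang 1.81
tool shift [ 0.8 -1.2 77.6] turn 0.0078
```

View pics/c4.png

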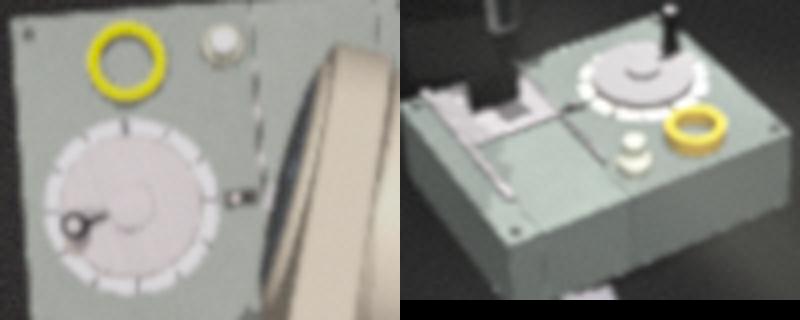

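The dial reads about 8:30, and the tab is now at (236,198) in the left panel, i.e. shifted towards the dial. Tape and fitting look unmoved. I'll put a number on the tab and lower onto the handle.

```bash
python3 - <<'E'
from h import *
print(inv(unproj(crop([(237,198)],(220,165),4),80),b))
E
```

```text
[[-19.8506945   -3.99673825]]
```

Request:
{"op": "step_arm", "data": {"commands": [[[0, -2, 20], 0.008, 0.5], [[0, 0, 20], 0, 0.5], [[0, 0, 20], 0, 0.5], [[0, 0, 15], 0, 0.5], [[0, 0, 3], 0, 0.5], [[0, 0, 0], 0, 0.5]], "force": 30}}

```text
clock: 26.4
eef_pos: [507.0, -104.6, 261.1]
tcp_rot: [3.13, -0.01, 1.673]
contact_force: [0.4, -0.5, -0.0]
opening: 0.5
```

```bash
python3 -c "
from h import *
go(-52.5,-60,263)"
```

```text
t 26.4 box [-49.94 -52.64] z 261.14 rpy [ 3.1303 -0.0104  1.6733] F [ 0.4 -0.5 -0. ] op 0.5
grasp box [-48.2  -51.01] r 114.53 ang 1.82
tool shift [-7.3 -2.6 -2. ] turn 0.0091
```

Request:
{"op": "step_arm", "data": {"commands": [[[-7, -2.5, 0], 0.009, 0.5], [[0, 0, 0], 0, 0.3], [[0, 0, 0], 0, 0.1], [[0, 0, 0], 0, 0.1], [[0, 0, 0], 0, 0.05], [[0, 0, 0], 0, 0.05]], "force": 30}}

```text
clock: 27.15
eef_pos: [505.4, -112.5, 262.5]
tcp_rot: [3.129, -0.01, 1.664]
contact_force: [0.4, 0.1, 0.1]
opening: 0.113
```

```bash
python3 -c "
from h import *
go(9,-60,263)"
```

```text
t 27.15 box [-52.22 -60.39] z 262.5 rpy [ 3.1285 -0.01    1.6635] F [0.4 0.1 0.1] op 0.113
grasp box [-50.19 -58.84] r 122.62 ang 1.82
tool shift [ 0.4 61.2  0.3] turn -0.0007
```

Request:
{"op": "step_arm", "data": {"commands": [[[0, 3, 0], 0, 0.05], [[0, 5, 0], 0, 0.05], [[0, 5, 0], 0, 0.05], [[0, 5, 0], 0, 0.05], [[0, 5, 0], 0, 0.05], [[0, 5, 0], 0, 0.05]]}}

```text
clock: 27.9
eef_pos: [534.1, -109.8, 262.5]
tcp_rot: [3.132, -0.01, 1.664]
contact_force: [-3.0, -0.5, 0.6]
opening: 0.109
```

```bash
python3 -c "
from h import *
go(9,-60,263)"
```

```text
t 27.9 box [-23.41 -60.36] z 262.47 rpy [ 3.132  -0.0104  1.6638] F [-3.  -0.5  0.6] op 0.109
grasp box [-21.92 -58.75] r 118.77 ang 1.587
tool shift [ 0.4 32.4 -0.2] turn -0.0004
```

Sliding at 3 N. I'll go on towards the end (grasp x about +10) with smaller steps at the finish.

Request:
{"op": "step_arm", "data": {"commands": [[[0, 5, 0], 0, 0.05], [[0, 5, 0], 0, 0.05], [[0, 5, 0], 0, 0.05], [[0, 5, 0], 0, 0.05], [[0, 4, 0], 0, 0.05], [[0, 2.5, 0], 0, 0.05], [[0, 2.5, 0], 0, 0.05]]}}

```text
clock: 28.78
eef_pos: [564.2, -107.0, 262.4]
tcp_rot: [3.135, -0.011, 1.664]
contact_force: [-13.7, -4.8, 10.0]
opening: 0.113
```

```bash
python3 -c "
from h import *
go(9,-60,263)"
```

```text
t 28.775 box [  6.84 -60.33] z 262.38 rpy [ 3.1355 -0.0107  1.6643] F [-13.7  -4.8  10. ] op 0.113
grasp box [  7.79 -58.67] r 121.88 ang 1.341
tool shift [ 0.3  2.2 -0.6] turn 0.0001
```

Request:
{"op": "step_arm", "data": {"commands": [[[0, 2, 0], 0, 0.05], [[0, 2, 0], 0, 0.05]]}}

```text
clock: 29.02
eef_pos: [565.6, -106.9, 262.4]
tcp_rot: [-3.139, -0.011, 1.665]
contact_force: [-11.9, -3.0, 8.1]
opening: 0.105
```

```bash
python3 -c "
from h import *
go(9,-60,263)"
```

```text
t 29.025 box [  8.22 -60.43] z 262.38 rpy [-3.1393 -0.0113  1.6649] F [-11.9  -3.    8.1] op 0.105
grasp box [  7.85 -58.68] r 121.9 ang 1.34
tool shift [ 0.4  0.8 -0.6] turn 0.0006
```

Request:
{"op": "step_arm", "data": {"commands": [[[0, 0, 0], 0, 0.5], [[0, 0, 0], 0, 0.5], [[0, 0, 0], 0, 0.5], [[0, 0, -15], 0, 0.5], [[0, 0, -25], 0, 0.5], [[0, 0, -30], 0, 0.5], [[-20, -20, -30], 0, 0.5], [[-50, -20, -10], 0, 0.5], [[-50, -20, 0], 0, 0.5], [[-50, -20, 0], 0, 0.5], [[-50, -10, 0], 0, 0.5], [[-50, 0, 0], 0, 0.5], [[0, 0, 0], 0, 0.5]]}}

```text
clock: 30.65
eef_pos: [502.6, -393.5, 386.1]
tcp_rot: [3.126, -0.003, 1.667]
contact_force: [0.2, 0.5, 0.9]
opening: 0.499
```

```bash
python3 - <<'E'
from h import *
go(9,-60,263)
im=np.mean([grab_frame("top") for _ in range(4)],axis=0).astype('uint8')
cv2.imwrite("pics/c5.png",cv2.resize(im[155:255,215:345],None,fx=6,fy=6,interpolation=cv2.INTER_CUBIC))
E
```

```text
t 30.65 box [ -81.27 -339.82] z 386.14 rpy [ 3.1264e+00 -2.8000e-03  1.6670e+00] F [0.2 0.5 0.9] op 0.499
grasp box [ -78.91 -339.38] r 403.7 ang 1.717
tool shift [279.2  89.1 125.3] turn 0.0028
```

View pics/c5.png

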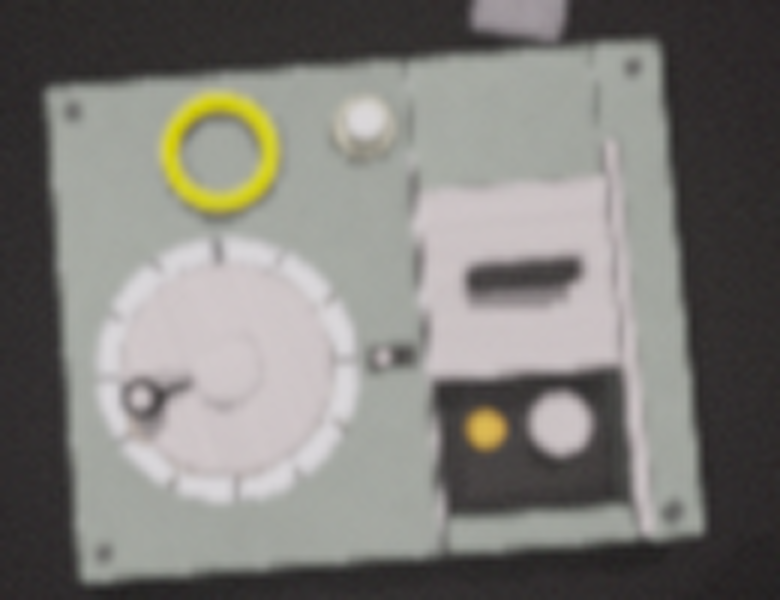

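The shutter is open with the gauges visible; the handle top is at (524,272), having been at (537,424). The tab is at (384,357), and tape, fitting and brush are unmoved.

```bash
python3 - <<'E'
from h import *
f=lambda p,z:inv(unproj(crop([p]),z),b)[0]
print("handle",f((524,272),112)-f((537,424),112),"edge",f((510,184),80)-f((524,331),80),"tab",f((384,357),80))
E
```

```text
handle [58.93026086 -0.13575696] edge [59.54160427  0.46706506] tab [-19.69728707  -3.30562577]
```

```bash
python3 -c "
from rig import *
print(sign_off())"
```

```text
the job is handed in; nothing more can be done
None
```

The lock is open, the shutter is against its end stop, and the arm is clear of everything. I handed the job in at about 31 s.

- **First leg:** I turned clockwise and stopped the third time at 4 o'clock, reading 2.108 rad (target 2.094).
- **Second leg:** I turned back anticlockwise and stopped the second time at 2 o'clock, reading 1.053 rad (target 1.047).
- **Third leg:** I turned gently clockwise to a dead stop at about 4.44 rad (half past 8). The highest force read at the pin was about 14 N along the turn.
- **Bolt:** the witness tab read y −3.3 mm afterwards, against −2.5 mm nominal for open.
- **Shutter:** it slid at about 3 N and stopped dead. At the stop the force read 12–14 N and the handle moved under 0.1 mm on two more gentle pushes.

**What disagreed:**
- **Shutter travel:** the pictures give 59–59.5 mm and the gripper position 58 mm, against 60 mm nominal. I put this down to measuring error, because the stop was firm.
- **First leg:** on the third lap my steps ran out of phase with the pin. That pressed about 27 N inward on the crank, but only about 3 N of it along the turn. I eased it off before going on, and did not turn the dial back.

In the last top-camera picture the tape, the fitting and the end of the brush were where they started. I did not check the carton, screwdriver, jar or cap again after the first pictures.

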